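# Seal a cartridge in its screw clamp with the loose crank

### The arm

A 6-joint arm with a two-finger parallel gripper is mounted at the origin on the work surface. World frame = base frame: x ahead of the robot, y to its left, z up, the work surface at z = 0. Lengths are in mm, angles in rad, forces in N, time in s.
With the tool pointing down it reaches from about 300 to 750 mm from the base axis. Payload 8.5 kg.
Tool frame: the origin (TCP) lies midway between the tips of the shut fingers; the grasp point (between the pads) lies 19 mm behind it; z points along the fingers, y is the line along which they close (so a half turn about z gives the same grasp; the last joint's range is limited). The gripper opens to 88 mm and grips with 3 to 60 N. Pads are 18 mm wide; open, the fingers measure 123 mm over their backs; the gripper's body (75 mm by 187 mm) begins 45 mm behind the grasp point.
Start: joints at [-1.417, 0.381, 1.297, -0, 1.464, -0.215], TCP at [198.266, -513.002, 238.748] pointing down, gripper open.
Joint ranges: [-3.11, 3.11], [-0.89, 2.33], [0.22, 2.48], [-1.42, 4.56], [0.17, 2.85], [-2.88, 2.88]. Speed limits (rad/s): [2.39, 2.39, 3.14, 3.14, 3.14, 3.14].

### API

Orientations are given as a unit quaternion [w, x, y, z].
In Python, from rig import telemetry, imaging, finish_job gives the robot as it stands. The module is installed in compiled form; this text tells all that it offers.
- The arm moves only by the shell command python3 -m jog 'ROWS' [OPENING] [FORCE]. ROWS is JSON, a list that holds one entry, the list of rows, each a list of 4 numbers: the shift along the world's x, y, z in m, then the turn about the world's z in rad. In form: [[[dx, dy, dz, yaw], ...]]. A call has exactly 5 rows; each row is the pose to reach, as a shift and turn from the pose commanded when the call began; what a row does not reach only later rows make up. A row lasts 1/12 s, in which the tool goes at most 41.7 mm and 7.16 degrees, less where a joint would pass 70% of its speed; a pose out of reach is approached as far as the arm can. A call with a gripper value outside its range is refused whole. OPENING is the closure, from 0 (fully open) to 1 (shut), set as the call begins (- or left out, the last holds). The fingers move at their own pace and stop on an object; FORCE is the grip in N (left out, the last holds). Time passes only in rows, so rows that repeat a pose let the fingers close, or fill a call up. It gives the time, the measured TCP pose, the force, the opening and the grip force at its end, in the units of the state.
- telemetry.get_state(): the state, without advancing time (a new reading comes with each control period).
- imaging.read_camera(name): name is "scene" or "top" or "wrist"; returns (picture, depth): 400x640x3 uint8, red, green, blue; 400x640 float32, mm along the optical axis (not along the pixel's ray), 0 where there is no reading.
- imaging.camera_params(name): a dict with "intrinsics" (3x3 intrinsics, pixels), "R" (3x3) and "t" (3): a world point X has camera coordinates R X + t. Camera axes: x right, y down, z forward; pixel columns grow to the right and rows downward; lengths in mm; the calibration is good to about 2 mm. A picture is of the moment at which its call begins: read the wrist's pose just before it. camera_params takes no time and is no camera call; for the wrist camera it gives the pose at the moment of the call.
- finish_job(): hands the job in; it is judged then, once.
Trained networks look in the newest picture that a camera, given by its name, has taken for a name from the list of things; names that differ only in an ending like _2 or _b are one class to them, and where a whole thing is asked for, a point or a joint stands for the part that bears it (a point fixed in the world has none). Each returns a list of dicts, best first, with "conf" (0 to 1); they miss things now and then, are a little off and sometimes report something else, mostly with a low value. They report only what shows in the picture. A call takes as long as a camera call. They do not tell look-alikes from the thing itself.
- imaging.spot_in(camera, name): "extent" ([left, top, width, height] as shares, 0 to 1, of the picture: columns of its width, rows of its height, round what is visible of it).
- imaging.regions_of(camera, name): "region" (400x640 bool, what is visible of it) and "extent" ([left, top, width, height] as shares, 0 to 1, of the picture: columns of its width, rows of its height, round what is visible of it).
- imaging.spot_point(camera, name): "xy" ([column, row] as shares, 0 to 1, of the picture: columns of its width, rows of its height: a listed point, or the origin of a listed thing).
The state is a dict: "time_s": time; "qpos": joint angles; "qvel": joint speeds; "joint_torque": joint torques, N m; "tool_pos": TCP position; "tcp_rot": TCP orientation; "ft_force": force on the tool from outside, world axes, zero at the start; "ft_torque": the same for the moment, N m; "grip_width": finger opening in mm; "finger_force": force on a finger pad.
Only numpy, scipy, OpenCV 4.12 (cv2) and the standard library are available. Lean on these libraries where they do the work, as an engineer would, in place of code of your own. Each camera call takes 0.05 s, during which the arm holds its last target. There are 200 camera calls.

### The job

Lift the crank off its parking pin, set it fully home on the square spindle end of the cartridge clamp and wind it clockwise, seen from above, until the sealing plate bears firmly on the cartridge: stop when the crank pulls about one and two thirds times as hard as it did running free, and do not overtighten. Then lift the crank off and set it back on its pin, right down on the block. Never force the crank on the spindle, and leave everything else on the bench where it stands.

Things in the scene. Friction and masses are not known exactly. Their poses are not given: they have to be found in the camera images.
- clamp: Cartridge clamp, bolted down: grey base 120 x 154 x 16 mm, two steel columns, ivory crosshead 56 x 154 mm, top 152 mm up (nuts to 161). Origin: underside of the base, on the spindle axis; y along the crosshead. Below the ram a white cartridge, 37 mm across, 52 mm tall, stands on a seat whose height differs by up to 8 mm: where the plate meets it must be felt.
- square (a point): Upright steel square end of the spindle above the crosshead: 16 x 16 mm, 22 mm tall, its last 4 mm tapered to 10 x 10 mm. This point: centre of its foot, on a flat 34 mm round collar, 164 mm above the bench. x and y are square to its flats and turn with the spindle; z up. It turns but does not rise or sink. Push the crank on with under 20 N.
- spindle (a joint): Turn of the spindle, 0 to 9.4 rad, growing clockwise from above (yaw falls); starts at 0 to 1.5. The plate meets the cartridge at 3.1 to 6.4 rad. Stiff and self-locking: running free takes 0.45 N m, about 7.5 N at the crank's grip while moving. At rest the screw holds itself: a pull read just after a stop is lower, about 4 N free and 7 N at 100 N of clamping.
- head: Ram under the crosshead, sinks 2.55 mm per rad without turning; carries the 46 mm sealing plate on disc springs, 30 N/mm. Origin: centre of the unloaded plate's underside, 92 mm up at spindle 0. Bearing on the cartridge, it adds 4.2 N at the grip per 100 N (3.3 N per rad). Firm: 50 to 170 N, aim at 90 to 120, i.e. 4 to 5 N more pull than free. Over 210 N is overload.
- crank: Loose steel crank, about 0.28 kg. Square boss 30 x 30 mm, 50 mm tall, with a 17.5 mm square socket 24 mm deep from below; flat arm 16 mm wide, 27 to 35 mm up; upright grip at its end. Origin: centre of the boss's underside; x along the arm, z up. Home, its underside lies on the collar. Fits in 4 positions, play 0.75 mm a side, 0.09 rad. Its mass centre lies 6 mm out along the arm.
- crank_grip (a point): Middle of the crank's black grip: upright, 20 mm thick, 42 mm tall, free to revolve on its own pin, so the fingers need not turn with the crank. Its axis is 60 mm from the boss's axis; it spans 36 to 78 mm above the boss's underside (this point: 57 mm).
- pin (a point): The crank's parking pin: round, 12 mm thick, 18 mm tall, tapered end, on a white holder block 165 x 70 mm, 20 mm high, bolted down. This point: foot of the pin on the block's top; x towards the block's long end. The crank starts here, socket over the pin, underside on the block, and fits at any yaw.
- spare: Spare white cartridge, 37 mm across, 52 mm tall, standing on the holder block 100 mm from the pin. Origin: centre of its underside. Leave it.
- vial_rack: Aluminium rack of small vials, 120 x 46 mm, 38 mm high, standing between clamp and holder. Origin: centre of its underside. Leave it.
- wrench: Open-ended steel wrench, 150 mm, lying beyond the rack. Leave it.
- reagent: Amber bottle with an orange cap, 70 mm across, 145 mm tall. Origin: centre of its underside. Leave it.
- beaker: Glass beaker, 68 mm across, 90 mm tall. Origin: centre of its underside. Leave it.
- notebook: Red hard-bound notebook, 150 x 210 x 17 mm, lying flat. Leave it.
Mind the look-alikes: they are no part of the job. What is shaped like the crank but purple is not meant.

How it is judged (in metres and radians):
On the way, in this order (a step that is already met when the one before it is completed fails the run):
1. the crank is fully home on the square (z of crank in the frame of square below 0.0025 m and horizontal distance between crank and square below 0.005 m and angle between crank's own z axis and vertical below 0.08 rad), for 0.2 s.
2. wound with the crank on the square, the plate bears firmly on the cartridge (contact force between head and anything else above 50 N and z of crank in the frame of square below 0.008 m and horizontal distance between crank and square below 0.005 m), for 0.1 s.
At the end, for the whole second after the job is handed in: The plate clamps the cartridge with 50 to 170 N without the crank; the crank is back on its pin (within 5 mm of its axis), upright, underside within 3.5 mm of the block, let go and at rest (contact force between head and anything else between 50 and 170 N and horizontal distance between crank and pin below 0.005 m and z of crank in the frame of pin below 0.0035 m and angle between crank's own z axis and vertical below 0.08 rad and linear speed of crank below 0.02 m/s); the robot touches nothing.
It fails at once if the cartridge is overloaded (over 210 N) (contact force between head and anything else above 210 N).
It fails at once if the crank is forced down on the square before it has slid home (over 50 N) (contact force between crank and clamp above 50 N and z of crank in the frame of square above 0.003 m).
It fails at once if a bystander is shifted by more than 20 mm (distance of any of spare, vial_rack, wrench, reagent, beaker, notebook from where it was at the start of the episode above 0.02 m).
It also fails if it takes over 72 s, if anything falls off the work surface, if the arm or the gripper's body presses on something with over 40 N, if the wrist force passes 120 N, or if a joint passes its speed limit or range.

## Working session

There is one attempt and no reset: what is moved stays moved. The work goes in short steps, Python scripts to look and compute and a shell command to move; the robot and the scene stay as the last step left them, time stands still between calls to the robot, and variables do not carry over. Pictures are saved under pics/ and viewed, at most 10 in all, crops included, and the job is handed in when it is done.

```bash
mkdir -p pics; cat > h.py <<'E'
import numpy as np, cv2
from rig import telemetry, imaging
def shot(n,f=None):
    p,d=imaging.read_camera(n)
    if f: cv2.imwrite('pics/'+f,cv2.cvtColor(p,cv2.COLOR_RGB2BGR))
    return p,d
def world(n,u,v,depth,c=None):
    c=c or imaging.camera_params(n);K=c["intrinsics"]
    x=np.linalg.inv(K)@np.array([u,v,1.])*depth
    return c["R"].T@(x-c["t"])
def atz(n,u,v,z):
    c=imaging.camera_params(n);o=-c["R"].T@c["t"];r=c["R"].T@np.linalg.inv(c["intrinsics"])@np.array([u,v,1.])
    return o+r*(z-o[2])/r[2]
def cloud(n,d):
    c=imaging.camera_params(n);v,u=np.mgrid[:400,:640]
    P=np.stack([u*d,v*d,d],-1)@np.linalg.inv(c["intrinsics"]).T
    return (P-c["t"])@c["R"]
def proj(n,X):
    c=imaging.camera_params(n);x=c["intrinsics"]@(c["R"]@np.array(X,float)+c["t"]);return x[:2]/x[2]
E
python3 - <<'E'
from h import *
ims=[]
for n in ("top","scene"):
    p,d=shot(n); ims.append(p); C=cloud(n,d)
    for k in ("square","crank_grip","crank","pin","clamp","spare"):
        for r in imaging.spot_point(n,k)[:3]:
            u,v=r["xy"][0]*640,r["xy"][1]*400
            print(n,k,round(r["conf"],2),int(u),int(v),C[min(int(v),399),min(int(u),639)].round())
cv2.imwrite('pics/a.png',cv2.cvtColor(ims[0],cv2.COLOR_RGB2BGR)); cv2.imwrite('pics/b.png',cv2.cvtColor(ims[1],cv2.COLOR_RGB2BGR))
E
```

```text
top square 0.39 245 217 [511. 228. 182.]
top crank_grip 0.65 395 250 [ 401. -283.   32.]
top crank_grip 0.63 365 221 [ 502. -168.  104.]
top crank_grip 0.53 353 257 [ 378. -128.   80.]
top crank 0.67 359 241 [ 433. -152.   49.]
top crank 0.59 367 206 [ 556. -179.   74.]
top crank 0.57 396 231 [ 469. -283.   54.]
top pin 0.78 366 206 [ 556. -176.   71.]
top clamp 0.88 253 218 [509. 207. 154.]
top clamp 0.29 317 167 [707.  -1.   3.]
top spare 0.41 374 177 [ 659. -204.   75.]
scene square 0.4 371 138 [518. 232. 167.]
scene square 0.28 282 253 [ 573. -198.   31.]
scene crank_grip 0.65 255 199 [ 381. -142.   62.]
scene crank_grip 0.61 269 224 [ 500. -179.   85.]
scene crank_grip 0.59 220 233 [ 414. -295.   66.]
scene crank 0.9 236 256 [ 480. -296.   18.]
scene crank 0.84 285 248 [ 573. -185.   45.]
scene crank 0.79 261 226 [ 438. -173.    5.]
scene pin 0.6 285 250 [ 572. -186.   34.]
scene clamp 0.62 366 174 [527. 217.  19.]
scene spare 0.7 437 163 [679. 401.  52.]
scene spare 0.57 301 274 [ 670. -210.   52.]
```

View pics/a.png

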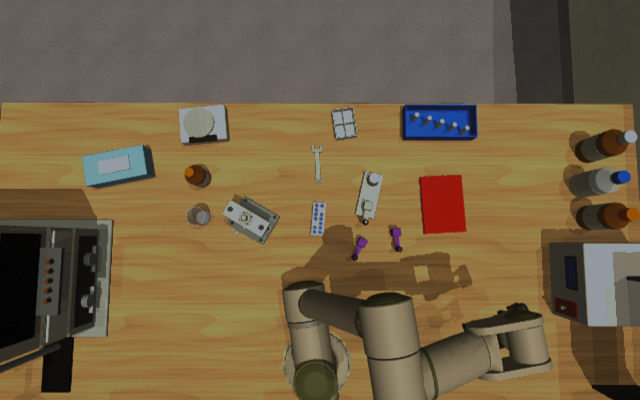

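View pics/b.png

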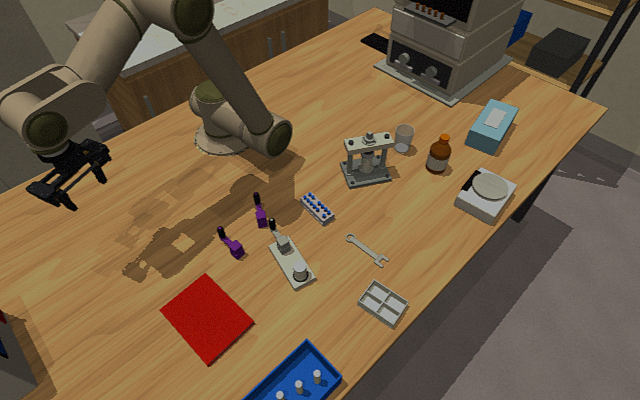

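Candidates (top view): steel crank on the white holder block at (366,206); purple look-alikes at (359,248) and (396,240), rejected. In the scene view, steel crank at (280,240), purple ones at (260,210) and (232,242). The clamp is at top (250,218). I'll move the wrist camera over the steel crank for the close check.

```bash
python3 - <<'E'
from h import *
from scipy.spatial.transform import Rotation as R
s=telemetry.get_state();q=s["tcp_rot"];r=R.from_quat([*q[1:],q[0]]);print(s["tool_pos"],r.as_matrix().round(2),r.as_euler('ZYX'))
c=imaging.camera_params("wrist");o=-c["R"].T@c["t"];print("cam in tool",r.inv().apply(o-np.array(s["tool_pos"])).round(1),c["R"].round(2),c["intrinsics"])
E
python3 -m jog '[[[0.024,0.03,0.01,0],[0.048,0.06,0.02,0],[0.072,0.09,0.03,0],[0.096,0.12,0.04,0],[0.12,0.15,0.05,0]]]' 0 20
python3 -m jog '[[[0.024,0.03,0.005,0],[0.048,0.06,0.01,0],[0.072,0.09,0.01,0],[0.096,0.12,0.01,0],[0.12,0.15,0.01,0]]]'
```

```text
[ 198.27525761 -512.99598305  238.75768603] [[ 0.93  0.36  0.  ]
 [ 0.36 -0.93 -0.  ]
 [ 0.    0.   -1.  ]] [ 3.68807418e-01 -6.66183231e-06  3.14156944e+00]
cam in tool [  79.8   -0.3 -145.7] [[ 0.36 -0.93  0.  ]
 [-0.89 -0.34  0.31]
 [-0.29 -0.11 -0.95]] [[298.52628312   0.         318.51229751]
 [  0.         298.52628312 197.18796695]
 [  0.           0.           1.        ]]
time_s: 1.12
tool_pos: [319.0, -361.4, 289.3]
tcp_rot: [0.0, 0.983, 0.183, 0.0]
ft_force: [0.7, -0.7, -0.1]
grip_width: 87.9
finger_force: 0.0
time_s: 1.53
tool_pos: [439.1, -211.3, 299.0]
tcp_rot: [0.0, 0.983, 0.183, 0.0]
ft_force: [-0.1, -1.2, 0.3]
grip_width: 88.1
finger_force: 0.0
```

```bash
python3 -m jog '[[[0,0,0,0],[0,0,0,0],[0,0,0,0],[0,0,0,0],[0,0,0,0]]]'; python3 - <<'E'
from h import *
p,d=shot("wrist","c.png");C=cloud("wrist",d);np.save('c.npy',C)
for k in ("crank_grip","crank","pin","spare"):
    for r in imaging.spot_point("wrist",k)[:3]:
        u,v=r["xy"][0]*640,r["xy"][1]*400
        print(k,round(r["conf"],2),int(u),int(v),C[int(v),int(u)].round())
E
```

```text
time_s: 1.95
tool_pos: [437.6, -214.1, 298.7]
tcp_rot: [0.0, 0.983, 0.182, -0.0]
ft_force: [-0.1, 0.2, -0.1]
grip_width: 88.3
finger_force: 0.0
crank_grip 0.83 302 108 [ 499. -171.   99.]
crank_grip 0.7 246 186 [ 383. -136.   77.]
crank_grip 0.67 358 205 [ 409. -281.   73.]
crank 0.81 285 149 [ 440. -165.   49.]
crank 0.8 367 156 [ 471. -270.   49.]
crank 0.66 326 67 [ 550. -180.   71.]
pin 0.92 329 64 [ 555. -182.   69.]
pin 0.22 303 107 [ 500. -171.   99.]
```

View pics/c.png

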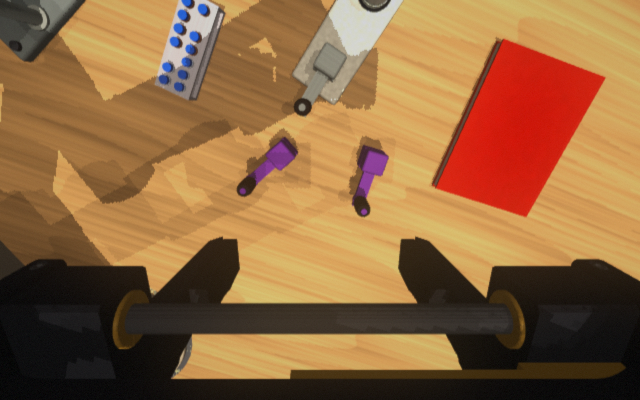

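The grey steel crank is on the white block: boss top at (328,60), grip at (302,107). The purple look-alikes sit at (283,153) and (375,162). Next I'll fit the boss outline from depth.

```bash
cat >> h.py <<'E'
def boss(C,c,zt,rad=32):
    m=(np.abs(C[...,2]-zt)<6)&(np.hypot(C[...,0]-c[0],C[...,1]-c[1])<rad)
    P=C[m][:,:2].astype(np.float32);r=cv2.minAreaRect(P)
    return len(P),r,np.median(C[m][:,2])
def disc(C,c,zt,rad=20):
    m=(np.abs(C[...,2]-zt)<7)&(np.hypot(C[...,0]-c[0],C[...,1]-c[1])<rad)
    P=C[m];e=cv2.minEnclosingCircle(P[:,:2].astype(np.float32))
    return len(P),e,np.median(P[:,2])
E
python3 - <<'E'
from h import *
C=np.load('c.npy')
print(boss(C,(555,-181),70),disc(C,(499,-171),98))
E
```

```text
(728, ((558.40625, -181.20172119140625), (29.91568374633789, 29.973299026489258), 78.89493560791016), np.float64(69.68694583103809)) (236, ((499.6457214355469, -170.09539794921875), 9.762224197387695), np.float64(97.78191114472347))
```

```bash
python3 -m jog '[[[0.01,0.005,0,-0.1],[0.02,0.01,0,-0.2],[0.03,0.015,0,-0.3],[0.04,0.02,0,-0.4],[0.045,0.025,0,-0.52]]]' ; python3 -m jog '[[[0,0,0,0],[0,0,0,0],[0,0,0,0],[0,0,0,0],[0,0,0,0]]]'; python3 - <<'E'
from h import *
p,d=shot("wrist","d.png");C=cloud("wrist",d)
print(proj("wrist",(555,-181,70)),boss(C,(555,-181),70),disc(C,(499,-171),98))
E
```

```text
time_s: 2.62
tool_pos: [484.0, -187.9, 298.6]
tcp_rot: [-0.0, 0.997, -0.078, -0.0]
ft_force: [-0.7, -0.6, -0.8]
grip_width: 87.9
finger_force: 0.0
time_s: 3.03
tool_pos: [483.0, -188.3, 298.8]
tcp_rot: [0.0, 0.997, -0.075, 0.0]
ft_force: [-0.1, 0.2, -0.4]
grip_width: 88.1
finger_force: 0.0
[303.80404229 109.74764646] (626, ((558.44140625, -181.58929443359375), (29.23365020751953, 29.081995010375977), 81.17539978027344), np.float64(69.67368604200237)) (199, ((499.7843322753906, -170.02142333984375), 9.368480682373047), np.float64(97.8779542492273))
```

```bash
python3 -m jog '[[[0.025,0.002,-0.02,-0.04],[0.05,0.004,-0.05,-0.04],[0.065,0.006,-0.085,-0.04],[0.075,0.0066,-0.115,-0.04],[0.075,0.0066,-0.14,-0.04]]]'; python3 -m jog '[[[0,0,-0.03,0],[0,0,-0.06,0],[0,0,-0.09,0],[0,0,-0.11,0],[0,0,-0.12,0]]]'; python3 -m jog '[[[0,0,0,0],[0,0,0,0],[0,0,0,0],[0,0,0,0],[0,0,0,0]]]' 1 40;  python3 -m jog '[[[0,0,0,0],[0,0,0,0],[0,0,0,0],[0,0,0,0],[0,0,0,0]]]'
```

```text
time_s: 3.5
tool_pos: [559.1, -181.1, 156.1]
tcp_rot: [-0.0, 0.996, -0.095, -0.001]
ft_force: [-0.8, -0.6, 0.2]
grip_width: 88.1
finger_force: 0.0
time_s: 3.92
tool_pos: [557.1, -181.1, 36.1]
tcp_rot: [-0.001, 0.995, -0.095, -0.002]
ft_force: [0.1, -0.1, 0.9]
grip_width: 88.1
finger_force: 0.0
time_s: 4.33
tool_pos: [558.7, -181.7, 40.0]
tcp_rot: [0.0, 0.995, -0.095, 0.001]
ft_force: [-0.2, 0.4, 0.6]
grip_width: 56.7
finger_force: 0.0
time_s: 4.75
tool_pos: [558.3, -181.4, 38.8]
tcp_rot: [0.0, 0.995, -0.095, 0.0]
ft_force: [-0.4, 0.0, 0.8]
grip_width: 29.5
finger_force: 40.0
```

```bash
python3 -m jog '[[[0,0,0.01,0],[0,0,0.03,0],[0,0,0.065,0],[0,0,0.1,0],[0,0,0.135,0]]]'; python3 -m jog '[[[0,0,0.025,0],[-0.005,0.01,0.05,0],[-0.015,0.035,0.07,0],[-0.025,0.065,0.08,0],[-0.035,0.1,0.08,0]]]';python3 -m jog '[[[-0.01,0.035,0,0],[-0.02,0.07,0,0],[-0.03,0.105,0,0],[-0.04,0.14,0,0],[-0.05,0.175,0,0]]]';python3 -m jog '[[[-0.015,0.035,0,0],[-0.03,0.07,0,0],[-0.04,0.09,0,0],[-0.05,0.1,0,0],[-0.055,0.105,0,0]]]';python3 -m jog '[[[0,0,0,0],[0,0,0,0],[0,0,0,0],[0,0,0,0],[0,0,0,0]]]'; python3 - <<'E'
from h import *
p,d=shot("wrist","e.png");C=cloud("wrist",d);np.save('e.npy',C)
for k in ("square","crank"):
    for r in imaging.spot_point("wrist",k)[:3]:
        u,v=r["xy"][0]*640,r["xy"][1]*400
        print(k,round(r["conf"],2),int(u),int(v),C[int(v),int(u)].round())
E
```

```text
time_s: 5.17
tool_pos: [557.8, -181.1, 175.6]
tcp_rot: [-0.0, 0.995, -0.095, -0.0]
ft_force: [1.1, -0.8, -3.5]
grip_width: 29.9
finger_force: 40.0
time_s: 5.58
tool_pos: [523.2, -81.3, 256.5]
tcp_rot: [0.001, 0.995, -0.096, 0.002]
ft_force: [0.8, 0.2, -3.3]
grip_width: 29.6
finger_force: 40.0
time_s: 6.0
tool_pos: [472.0, 95.1, 254.2]
tcp_rot: [-0.0, 0.995, -0.096, -0.0]
ft_force: [0.5, -0.1, -1.6]
grip_width: 29.6
finger_force: 40.0
time_s: 6.42
tool_pos: [416.7, 200.0, 254.1]
tcp_rot: [-0.0, 0.996, -0.094, -0.0]
ft_force: [0.0, -1.1, -2.0]
grip_width: 29.8
finger_force: 40.0
time_s: 6.83
tool_pos: [418.7, 198.0, 253.7]
tcp_rot: [0.0, 0.995, -0.096, -0.0]
ft_force: [0.5, -0.5, -3.7]
grip_width: 30.0
finger_force: 40.0
square 0.73 249 99 [507. 229. 185.]
square 0.53 134 119 [518. 389.  55.]
crank 0.91 319 237 [434. 195. 264.]
crank 0.8 590 103 [ 431. -146.   13.]
```

View pics/e.png

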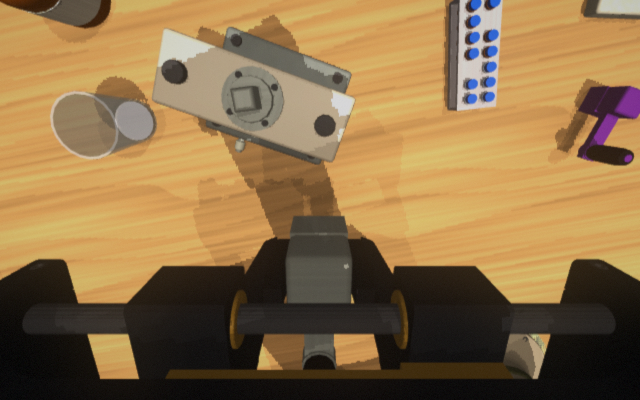

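The wrist view shows the held crank at (318,250) and the spindle square at (246,99), on the collar of the ivory crosshead.

```bash
cat >> h.py <<'E'
def square(C,c):
    r=np.hypot(C[...,0]-c[0],C[...,1]-c[1])<16
    for lo,hi in ((170,190),(176,190),(184.5,190)):
        P=C[r&(C[...,2]>lo)&(C[...,2]<hi)]
        q=cv2.minAreaRect(P[:,:2].astype(np.float32))
        best=min(np.arange(-45,45,.5),key=lambda a:sum(np.subtract(*np.percentile(P[:,:2]@[[np.cos(np.radians(a+b))],[np.sin(np.radians(a+b))]],[98,2])) for b in (0,90)))
        print(lo,len(P),np.round(q[0],1),np.round(q[1],1),round(q[2],1),'ang',best,P[:,2].max().round(1))
    P=C[(np.hypot(C[...,0]-c[0],C[...,1]-c[1])<22)&(np.abs(C[...,2]-164)<1.5)]
    print('collar',len(P),cv2.minEnclosingCircle(P[:,:2].astype(np.float32)) if len(P) else 0)
E
python3 - <<'E'
from h import *
C=np.load('e.npy');square(C,(509,230))
E
python3 -m jog '[[[0.01,-0.006,0,0.05],[0.015,-0.012,0,0.1],[0.02,-0.018,0,0.15],[0.025,-0.022,0,0.2],[0.025,-0.022,0,0.22]]]'; python3 -m jog '[[[0,0,0,0],[0,0,0,0],[0,0,0,0],[0,0,0,0],[0,0,0,0]]]'
python3 - <<'E'
from h import *
p,d=shot("wrist","f.png");C=cloud("wrist",d);np.save('f.npy',C);print(proj("wrist",(509,230,186)))
square(C,(509,230)); u,v=proj("wrist",(509,230,180)).astype(int)
a=p[max(v-35,0):v+35,u-40:u+40,::-1];cv2.imwrite('pics/g.png',cv2.resize(a,None,fx=7,fy=7,interpolation=cv2.INTER_CUBIC)); print(max(v-35,0),u-40)
E
```

```text
170 639 [508.3 233.9] [16.7 16. ] 86.2 ang -7.0 187.7
176 601 [508.3 233.9] [16.7 16. ] 86.2 ang -6.5 187.7
184.5 322 [508.7 233.5] [13.2 13.5] 0.1 ang -7.5 187.7
collar 925 ((508.2198486328125, 233.7926025390625), 16.72934341430664)
time_s: 7.4
tool_pos: [444.1, 175.9, 253.6]
tcp_rot: [0.0, 1.0, 0.015, 0.0]
ft_force: [0.5, 0.8, -2.7]
grip_width: 29.7
finger_force: 40.0
time_s: 7.82
tool_pos: [443.1, 176.8, 253.8]
tcp_rot: [-0.0, 1.0, 0.014, -0.0]
ft_force: [-1.2, -0.1, -1.9]
grip_width: 29.7
finger_force: 40.0
[244.93568321 120.09843286]
170 618 [508.4 233.6] [16.3 16.1] 85.6 ang -3.0 188.0
176 576 [508.4 233.6] [16.3 16. ] 85.8 ang -4.0 188.0
184.5 296 [508.4 233.7] [12.5 12.4] 87.6 ang -5.0 188.0
collar 848 ((508.5101013183594, 233.6825714111328), 16.97319984436035)
84 206
```

View pics/g.png

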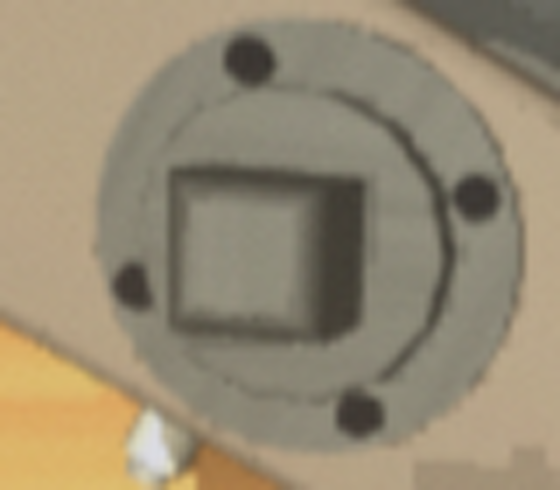

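```bash
python3 - <<'E'
from h import *
for f,c in (('e.npy',(418.7,198)),('f.npy',(443.1,176.8))):
    C=np.load(f);m=(np.hypot(C[...,0]-c[0],C[...,1]-c[1])<24)&(C[...,2]>240)&(C[...,2]<292)
    print(np.histogram(C[m][:,2],range(240,296,4))[0]);z=C[m][:,2]
    q=boss(C,c,285,24);print(q)
E
```

```text
[ 141  144  165  235  376  200  298  334  376  509 1221 2399  174]
(3889, ((422.1065979003906, 197.39212036132812), (44.77273178100586, 25.335712432861328), 78.44276428222656), np.float64(284.35854255314126))
[ 143  149  162  236  380  179  302  334  361  519 1099 2530  167]
(3892, ((446.81085205078125, 176.90525817871094), (24.8662166595459, 44.15803909301758), 1.5095773935317993), np.float64(284.4728623819615))
```

```bash
python3 - <<'E'
from h import *
for f,c,y in (('e.npy',(418.7,198),-.19),('f.npy',(443.1,176.8),.028)):
    C=np.load(f);D=(C[...,:2]-c)@np.array([[np.cos(y),-np.sin(y)],[np.sin(y),np.cos(y)]])
    for lo,hi in ((245,260),(270,282)):
        m=(abs(D[...,1])<13)&(C[...,2]>lo)&(C[...,2]<hi)&(abs(D[...,0])<25);P=D[m];print(lo,np.percentile(P[:,0],[50,90,98]).round(1))
        k=P[:,0]>10;print(' face slope',np.polyfit(P[k][:,1],P[k][:,0],1).round(3))
E
```

```text
245 [15.1 15.5 15.7]
 face slope [1.000e-03 1.501e+01]
270 [15.2 15.5 15.8]
 face slope [6.0000e-03 1.5146e+01]
245 [15.3 15.7 15.8]
 face slope [-2.0000e-03  1.5184e+01]
270 [15.4 15.7 15.9]
 face slope [ 0.    15.339]
```

```bash
python3 -m jog '[[[0.02,0.018,0,-0.03],[0.04,0.036,0,-0.06],[0.055,0.048,0,-0.09],[0.062,0.055,-0.01,-0.1],[0.065,0.057,-0.02,-0.1]]]'; python3 -m jog '[[[0,0,-0.01,0],[0,0,-0.018,0],[0,0,-0.025,0],[0,0,-0.025,0],[0,0,-0.025,0]]]';python3 -m jog '[[[0,0,-0.002,0],[0,0,-0.004,0],[0,0,-0.006,0],[0,0,-0.006,0],[0,0,-0.006,0]]]';python3 -m jog '[[[0,0,-0.001,0],[0,0,-0.002,0],[0,0,-0.003,0],[0,0,-0.003,0],[0,0,-0.003,0]]]'
```

```text
time_s: 8.28
tool_pos: [508.8, 234.4, 232.6]
tcp_rot: [-0.0, 0.999, -0.035, 0.0]
ft_force: [-0.3, 0.7, -3.9]
grip_width: 29.7
finger_force: 40.0
time_s: 8.7
tool_pos: [508.0, 233.3, 208.6]
tcp_rot: [0.0, 0.999, -0.036, -0.0]
ft_force: [0.1, -0.1, -2.0]
grip_width: 29.6
finger_force: 40.0
time_s: 9.12
tool_pos: [508.2, 233.6, 202.7]
tcp_rot: [0.0, 0.999, -0.036, -0.0]
ft_force: [0.7, 0.5, -2.5]
grip_width: 29.7
finger_force: 40.0
time_s: 9.53
tool_pos: [508.2, 233.6, 199.7]
tcp_rot: [0.0, 0.999, -0.036, -0.0]
ft_force: [0.6, 0.3, -2.3]
grip_width: 29.7
finger_force: 40.0
```

```bash
J='x'; python3 -m jog '[[[0,0,-0.001,0],[0,0,-0.002,0],[0,0,-0.003,0],[0,0,-0.003,0],[0,0,-0.003,0]]]' | grep -E "pos|force"; python3 -m jog '[[[0,0,-0.001,0],[0,0,-0.002,0],[0,0,-0.003,0],[0,0,-0.003,0],[0,0,-0.003,0]]]'| grep -E "pos|force"
```

```text
tool_pos: [508.2, 233.6, 196.7]
ft_force: [-0.7, 0.3, -2.0]
finger_force: 40.0
tool_pos: [508.2, 233.6, 193.7]
ft_force: [-0.1, 0.2, -2.4]
finger_force: 40.0
```

```bash
python3 -m jog '[[[0,0,-0.002,0],[0,0,-0.004,0],[0,0,-0.006,0],[0,0,-0.006,0],[0,0,-0.006,0]]]' | grep -E "pos|force"; python3 -m jog '[[[0,0,-0.001,0],[0,0,-0.002,0],[0,0,-0.003,0],[0,0,-0.003,0],[0,0,-0.003,0]]]'| grep -E "pos|force"
```

```text
tool_pos: [508.2, 233.6, 187.6]
ft_force: [-0.2, -0.8, -2.4]
finger_force: 40.0
tool_pos: [508.2, 233.6, 184.7]
ft_force: [-0.2, -0.7, -2.9]
finger_force: 40.0
```

```bash
python3 -m jog '[[[0,0,-0.0007,0],[0,0,-0.0015,0],[0,0,-0.0015,0],[0,0,-0.0015,0],[0,0,-0.0015,0]]]' | grep -E "pos|force"; python3 -m jog '[[[0,0,0,0],[0,0,0,0],[0,0,0,0],[0,0,0,0],[0,0,0,0]]]' 0.3| grep -E "pos|force|width";python3 -m jog '[[[0,0,0.01,0],[0,0,0.03,0],[0,0,0.055,0],[0,0,0.075,0],[0,0,0.09,0]]]'| grep -E "pos|force|width"; python3 -m jog '[[[-0.02,0.0015,0,0],[-0.04,0.003,0,0],[-0.055,0.004,0,0],[-0.06,0.0043,0,0],[-0.06,0.0043,0,0]]]' 0.3 | grep -E "pos|force|width"
python3 - <<'E'
from h import *
p,d=shot("wrist","h.png");C=cloud("wrist",d);np.save('h.npy',C);b=boss(C,(508.3,233.6),214,26);print(b,disc(C,(448.4,237.9),242,16))
E
```

```text
tool_pos: [508.3, 233.6, 183.3]
ft_force: [0.4, 0.9, -3.1]
finger_force: 40.0
tool_pos: [508.3, 233.6, 183.4]
ft_force: [-0.1, -0.5, 0.2]
grip_width: 60.4
finger_force: 0.0
tool_pos: [508.5, 233.7, 276.1]
ft_force: [1.0, -0.5, 0.8]
grip_width: 61.6
finger_force: 0.0
tool_pos: [447.7, 238.1, 274.3]
ft_force: [0.2, -0.4, -0.0]
grip_width: 61.5
finger_force: 0.0
(1895, ((509.3705749511719, 233.7753448486328), (30.039926528930664, 29.094266891479492), 85.95983123779297), np.float64(213.3434230942535)) (626, ((450.0805358886719, 237.863525390625), 9.43621826171875), np.float64(241.31089215665844))
```

```bash
python3 -m jog '[[[0.001,0,-0.02,0],[0.001,0,-0.04,0],[0.001,0,-0.055,0],[0.001,0,-0.063,0],[0.001,0,-0.067,0]]]' | grep -E "pos|force"; python3 -m jog '[[[0,0,0,0],[0,0,0,0],[0,0,0,0],[0,0,0,0],[0,0,0,0]]]' 1 15| grep -E "pos|force|width";python3 -m jog '[[[0,0,0,0],[0,0,0,0],[0,0,0,0],[0,0,0,0],[0,0,0,0]]]'
```

```text
tool_pos: [449.8, 237.7, 205.2]
ft_force: [0.9, 0.4, 0.3]
finger_force: 0.0
tool_pos: [449.5, 238.0, 206.8]
ft_force: [0.2, -0.4, -1.0]
grip_width: 30.1
finger_force: 0.0
time_s: 14.17
tool_pos: [449.2, 237.9, 206.4]
tcp_rot: [-0.0, 0.999, -0.036, 0.0]
ft_force: [-1.4, 0.4, 1.0]
grip_width: 19.4
finger_force: 15.0
```

```bash
cat > arc.py <<'E'
import sys,numpy as np
a,n=float(sys.argv[1]),int(sys.argv[2]);st=float(sys.argv[3]) if len(sys.argv)>3 else .1
P=lambda f:.0597*np.array([np.cos(np.pi-.072-f),np.sin(np.pi-.072-f)])
for k in range(n):
    f0=a+5*st*k;print(round(f0,2),[[*(P(f0+st*i)-P(f0)).round(4).tolist(),0,0] for i in range(1,6)])
E
python3 arc.py 0 10
cat > pull.py <<'E'
from h import *
s=telemetry.get_state();x,y=np.array(s["tool_pos"][:2])-(508.6,233.6);r=np.hypot(x,y);f=np.array(s["ft_force"][:2])
t=np.array([y,-x])/r
print('phi',round((np.pi-.072-np.arctan2(y,x))%(2*np.pi),3),'r',round(r,1),'pull',round(-f@t,2),'rad',round(f@[x,y]/r,2),'fz',round(s["ft_force"][2],1),'T',np.round(s["ft_torque"],2),'w',round(s["grip_width"],1))
E
```

```text
0.0 [[0.0007, 0.0059, 0, 0], [0.002, 0.0117, 0, 0], [0.0039, 0.0174, 0, 0], [0.0064, 0.0228, 0, 0], [0.0093, 0.028, 0, 0]]
0.5 [[0.0035, 0.0048, 0, 0], [0.0074, 0.0093, 0, 0], [0.0118, 0.0134, 0, 0], [0.0165, 0.017, 0, 0], [0.0216, 0.0201, 0, 0]]
1.0 [[0.0054, 0.0026, 0, 0], [0.011, 0.0046, 0, 0], [0.0168, 0.0061, 0, 0], [0.0227, 0.007, 0, 0], [0.0286, 0.0073, 0, 0]]
1.5 [[0.006, -0.0003, 0, 0], [0.0119, -0.0012, 0, 0], [0.0176, -0.0027, 0, 0], [0.0232, -0.0047, 0, 0], [0.0286, -0.0073, 0, 0]]
2.0 [[0.0051, -0.0031, 0, 0], [0.0098, -0.0067, 0, 0], [0.0142, -0.0108, 0, 0], [0.0181, -0.0153, 0, 0], [0.0216, -0.0202, 0, 0]]
2.5 [[0.003, -0.0052, 0, 0], [0.0054, -0.0106, 0, 0], [0.0073, -0.0163, 0, 0], [0.0086, -0.0221, 0, 0], [0.0093, -0.028, 0, 0]]
3.0 [[0.0001, -0.006, 0, 0], [-0.0004, -0.0119, 0, 0], [-0.0014, -0.0178, 0, 0], [-0.0031, -0.0235, 0, 0], [-0.0053, -0.0291, 0, 0]]
3.5 [[-0.0028, -0.0053, 0, 0], [-0.006, -0.0103, 0, 0], [-0.0098, -0.0149, 0, 0], [-0.014, -0.0192, 0, 0], [-0.0186, -0.023, 0, 0]]
4.0 [[-0.005, -0.0033, 0, 0], [-0.0102, -0.0061, 0, 0], [-0.0157, -0.0084, 0, 0], [-0.0215, -0.0101, 0, 0], [-0.0273, -0.0112, 0, 0]]
4.5 [[-0.0059, -0.0005, 0, 0], [-0.0119, -0.0005, 0, 0], [-0.0178, 0.0002, 0, 0], [-0.0237, 0.0014, 0, 0], [-0.0294, 0.0032, 0, 0]]
```

```bash
python3 -m jog '[[[0.0007,0.0059,0,0],[0.002,0.0117,0,0],[0.0039,0.0174,0,0],[0.0064,0.0228,0,0],[0.0093,0.028,0,0]]]' 1 50 >/dev/null; python3 pull.py
python3 -m jog '[[[0.0035,0.0048,0,0],[0.0074,0.0093,0,0],[0.0118,0.0134,0,0],[0.0165,0.017,0,0],[0.0216,0.0201,0,0]]]' >/dev/null; python3 pull.py
```

```text
phi 0.493 r 59.8 pull 7.76 rad -0.54 fz 3.0 T [-1.28  0.49 -0.06] w 18.3
phi 0.99 r 60.0 pull 7.37 rad -1.5 fz 4.1 T [-1.    0.92  0.07] w 18.7
```

```bash
python3 -m jog '[[[0.0054,0.0026,0,0],[0.011,0.0046,0,0],[0.0168,0.0061,0,0],[0.0227,0.007,0,0],[0.0286,0.0073,0,0]]]' >/dev/null; python3 pull.py
python3 -m jog '[[[0.006,-0.0003,0,0],[0.0119,-0.0012,0,0],[0.0176,-0.0027,0,0],[0.0232,-0.0047,0,0],[0.0286,-0.0073,0,0]]]' >/dev/null; python3 pull.py
python3 -m jog '[[[0.0051,-0.0031,0,0],[0.0098,-0.0067,0,0],[0.0142,-0.0108,0,0],[0.0181,-0.0153,0,0],[0.0216,-0.0202,0,0]]]' >/dev/null; python3 pull.py
```

```text
phi 1.484 r 60.2 pull 7.05 rad -0.88 fz 3.8 T [-0.5   1.22  0.07] w 18.5
phi 1.976 r 60.3 pull 6.87 rad -1.33 fz 3.5 T [ 0.43  1.18 -0.04] w 18.6
phi 2.469 r 60.5 pull 8.54 rad 1.48 fz 2.8 T [1.19 0.7  0.01] w 18.5
```

```bash
python3 -m jog '[[[0.003,-0.0052,0,0],[0.0054,-0.0106,0,0],[0.0073,-0.0163,0,0],[0.0086,-0.0221,0,0],[0.0093,-0.028,0,0]]]' >/dev/null; python3 pull.py
```

```text
phi 2.965 r 60.4 pull 7.89 rad 1.88 fz 2.0 T [ 1.48 -0.04 -0.02] w 18.6
```

```bash
python3 -m jog '[[[0.0001,-0.006,0,0],[-0.0004,-0.0119,0,0],[-0.0014,-0.0178,0,0],[-0.0031,-0.0235,0,0],[-0.0053,-0.0291,0,0]]]' >/dev/null; python3 pull.py
```

```text
phi 3.46 r 60.3 pull 9.83 rad 3.21 fz 1.5 T [ 1.48 -0.86  0.01] w 18.3
```

```bash
python3 arc.py 3.5 4 0.05
```

```text
3.5 [[-0.0013, -0.0027, 0, 0], [-0.0028, -0.0053, 0, 0], [-0.0043, -0.0078, 0, 0], [-0.006, -0.0103, 0, 0], [-0.0078, -0.0126, 0, 0]]
3.75 [[-0.0019, -0.0023, 0, 0], [-0.004, -0.0044, 0, 0], [-0.0061, -0.0065, 0, 0], [-0.0084, -0.0085, 0, 0], [-0.0107, -0.0103, 0, 0]]
4.0 [[-0.0024, -0.0017, 0, 0], [-0.005, -0.0033, 0, 0], [-0.0076, -0.0048, 0, 0], [-0.0102, -0.0061, 0, 0], [-0.013, -0.0073, 0, 0]]
4.25 [[-0.0028, -0.0011, 0, 0], [-0.0056, -0.002, 0, 0], [-0.0085, -0.0028, 0, 0], [-0.0114, -0.0034, 0, 0], [-0.0144, -0.0039, 0, 0]]
```

```bash
python3 -m jog '[[[-0.0013,-0.0027,0,0],[-0.0028,-0.0053,0,0],[-0.0043,-0.0078,0,0],[-0.006,-0.0103,0,0],[-0.0078,-0.0126,0,0]]]' >/dev/null; python3 pull.py
```

```text
phi 3.704 r 60.2 pull 10.32 rad 2.12 fz -0.2 T [ 1.34 -1.3  -0.03] w 18.8
```

```bash
python3 -m jog '[[[-0.0019,-0.0023,0,0],[-0.004,-0.0044,0,0],[-0.0061,-0.0065,0,0],[-0.0084,-0.0085,0,0],[-0.0107,-0.0103,0,0]]]' >/dev/null; python3 pull.py
```

```text
phi 3.95 r 60.1 pull 11.11 rad 2.23 fz 0.3 T [ 1.07 -1.61 -0.02] w 19.0
```

```bash
python3 -m jog '[[[-0.0019,-0.0014,0,0],[-0.004,-0.0027,0,0],[-0.0061,-0.0039,0,0],[-0.0082,-0.005,0,0],[-0.0102,-0.0061,0,0]]]' >/dev/null; python3 pull.py; python3 -m jog '[[[0,0,0,0],[0,0,0,0],[0,0,0,0],[0,0,0,0],[0,0,0,0]]]' >/dev/null; python3 pull.py; python3 -c "
from h import *;print(telemetry.get_state()['tool_pos'],telemetry.get_state()['time_s'])"
```

```text
phi 4.146 r 60.0 pull 12.25 rad 1.56 fz -0.5 T [ 0.71 -1.83 -0.  ] w 18.9
phi 4.148 r 60.1 pull 10.24 rad 2.15 fz -0.5 T [ 0.6  -1.63  0.02] w 18.5
[536.97600264 180.66473798 207.0548744 ] 18.75
```

```bash
python3 -m jog '[[[0,0,0,0],[0,0,0,0],[0,0,0,0],[0,0,0,0],[0,0,0,0]]]' 0.4 | grep -E "width|force"; python3 -m jog '[[[0,0,0.015,0],[0,0,0.035,0],[0,0,0.055,0],[0,0,0.07,0],[0,0,0.075,0]]]'| grep -E "pos|force|width"; python3 -m jog '[[[-0.02,0.012,0,0],[-0.04,0.024,0,0],[-0.06,0.036,0,0],[-0.08,0.048,0,0],[-0.09,0.054,0,0]]]'|grep pos; python3 -m jog '[[[0,0,0,0],[0,0,0,0],[0,0,0,0],[0,0,0,0],[0,0,0,0]]]' |grep pos
python3 - <<'E'
from h import *
p,d=shot("wrist","i.png");C=cloud("wrist",d);np.save('i.npy',C);b=boss(C,(508.5,233.6),214,26);print(b,disc(C,(536.8,180.7),242,16))
E
```

```text
ft_force: [0.2, 1.1, -0.6]
grip_width: 49.7
finger_force: 0.0
tool_pos: [534.7, 179.8, 283.6]
ft_force: [-0.3, 0.6, 0.2]
grip_width: 53.1
finger_force: 0.0
tool_pos: [442.2, 234.6, 280.8]
tool_pos: [445.0, 233.2, 280.9]
(1822, ((508.2146301269531, 233.86976623535156), (29.974937438964844, 29.90498161315918), 33.32167053222656), np.float64(213.69544447749632)) (919, ((541.0621948242188, 183.93531799316406), 9.683965682983398), np.float64(241.76066816109866))
```

View pics/i.png

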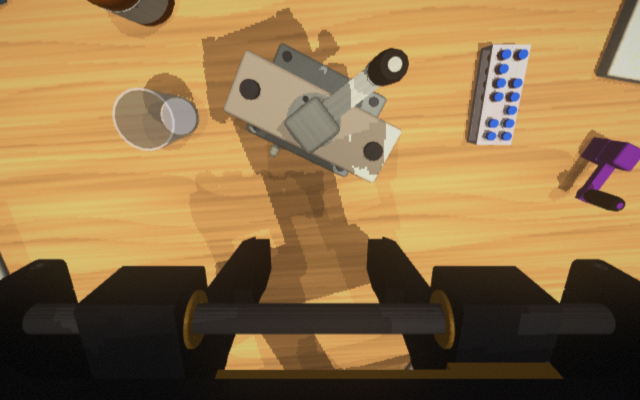

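Crank is home on the spindle: boss at (313,122), grip at (388,66). Now I'll regrasp the boss.

```bash
python3 -m jog '[[[0.013,0,0,-0.115],[0.026,0,0,-0.23],[0.039,0,0,-0.345],[0.052,0,0,-0.46],[0.064,0,0,-0.575]]]' 0.2 | grep -E "width|pos"; python3 -m jog '[[[0,0,0,-0.115],[0,0,0,-0.23],[0,0,0,-0.343],[0,0,-0.01,-0.343],[0,0,-0.02,-0.343]]]'| grep -E "pos|rot|width"; python3 -m jog '[[[0,0,0,0],[0,0,0,0],[0,0,0,0],[0,0,0,0],[0,0,0,0]]]' |grep -E "pos|rot"
python3 - <<'E'
from h import *
p,d=shot("wrist","j.png");C=cloud("wrist",d)
s=telemetry.get_state();print(s["qpos"]);q=s["tcp_rot"];print(2*np.arctan2(q[2],q[1]));print(disc(C,(541,184),242,16),boss(C,(508.3,233.8),214,21))
E
```

```text
tool_pos: [509.3, 233.4, 281.0]
grip_width: 70.8
tool_pos: [508.8, 233.4, 261.1]
tcp_rot: [-0.0, 0.88, -0.475, 0.0]
grip_width: 70.7
tool_pos: [508.5, 233.7, 261.8]
tcp_rot: [-0.0, 0.88, -0.475, 0.0]
[ 2.19352178e-01  3.82350678e-01  1.22767277e+00 -1.09741970e-05
  1.53081777e+00  2.77933540e+00]
-0.9891864608173444
(892, ((541.4281005859375, 183.66989135742188), 9.706026077270508), np.float64(241.65947420820532)) (1700, ((508.8175964355469, 233.30337524414062), (29.99810218811035, 29.463581085205078), 32.69782638549805), np.float64(213.46815008120672))
```

```bash
python3 -m jog '[[[0,0,-0.02,0],[0,0,-0.04,0],[0,0,-0.06,0],[0,0,-0.072,0],[0,0,-0.078,0]]]' | grep -E "force|pos"; python3 -m jog '[[[0,0,0,0],[0,0,0,0],[0,0,0,0],[0,0,0,0],[0,0,0,0]]]' 1 35 | grep -E "pos|rot|width"; python3 -m jog '[[[0,0,0,0],[0,0,0,0],[0,0,0,0],[0,0,0,0],[0,0,0,0]]]'; python3 -m jog '[[[0,0,0.001,0],[0,0,0.003,0],[0,0,0.005,0],[0,0,0.007,0],[0,0,0.009,0]]]'
```

```text
tool_pos: [507.8, 233.6, 181.8]
ft_force: [-0.1, -0.2, -0.1]
finger_force: 0.0
tool_pos: [508.5, 233.8, 184.0]
tcp_rot: [-0.0, 0.88, -0.475, 0.0]
grip_width: 39.3
time_s: 23.02
tool_pos: [508.3, 233.7, 183.6]
tcp_rot: [-0.0, 0.88, -0.475, 0.0]
ft_force: [-2.1, -1.1, 4.3]
grip_width: 29.9
finger_force: 35.0
time_s: 23.43
tool_pos: [508.2, 233.7, 192.2]
tcp_rot: [0.0, 0.88, -0.475, -0.0]
ft_force: [0.3, -0.0, -2.9]
grip_width: 29.6
finger_force: 35.0
```

```bash
python3 -m jog '[[[0,0,0.01,0],[0,0,0.025,0],[0,0,0.04,0],[-0.004,-0.02,0.055,0],[-0.01,-0.05,0.063,0]]]' | grep -E "force|pos"; python3 -m jog '[[[-0.008,-0.036,0,0],[-0.016,-0.072,0,0],[-0.024,-0.108,0,0],[-0.032,-0.144,0,0],[-0.04,-0.18,0,0]]]' | grep -E "pos|width"; python3 -m jog '[[[-0.008,-0.036,0,0],[-0.016,-0.072,0,0],[-0.024,-0.108,0,0],[-0.032,-0.144,0,0],[-0.036,-0.179,0,0]]]' | grep -E "pos|width"; python3 -m jog '[[[0,0,0,0],[0,0,0,0],[0,0,0,0],[0,0,0,0],[0,0,0,0]]]'
python3 - <<'E'
from h import *
p,d=shot("wrist","k.png");C=cloud("wrist",d);np.save('k.npy',C);print(proj("wrist",(558,-181,38)))
for r in imaging.spot_point("wrist","pin")[:3]: print(r["conf"],r["xy"][0]*640,r["xy"][1]*400)
m=(np.hypot(C[...,0]-558,C[...,1]+181)<20)&(C[...,2]>24)&(C[...,2]<45);P=C[m];print(len(P),P[:,2].max(),cv2.minEnclosingCircle(P[:,:2].astype(np.float32)),np.median(P,0))
for z in (26,30,34): Q=P[P[:,2]>z];print(z,len(Q),cv2.minEnclosingCircle(Q[:,:2].astype(np.float32)))
print(telemetry.get_state()["ft_force"])
E
```

```text
tool_pos: [498.5, 184.7, 257.4]
ft_force: [1.0, 0.1, -3.0]
finger_force: 35.0
tool_pos: [457.5, 2.4, 256.1]
grip_width: 29.8
tool_pos: [421.2, -176.9, 256.2]
grip_width: 29.6
time_s: 25.1
tool_pos: [422.4, -174.2, 255.5]
tcp_rot: [-0.0, 0.881, -0.474, 0.0]
ft_force: [0.4, 0.2, -2.1]
grip_width: 29.4
finger_force: 35.0
[224.36067699 100.64130849]
0.89 228.608 96.72
98 38.9592627297308 ((558.4266967773438, -181.2937469482422), 6.007220268249512) [ 556.9878185  -181.92202979   35.40698814]
26 95 ((558.4382934570312, -181.34011840820312), 5.981781482696533)
30 87 ((558.4382934570312, -181.34011840820312), 5.981781482696533)
34 67 ((557.84619140625, -181.29849243164062), 5.618977069854736)
[-0.24923549 -0.03143851 -4.07388968]
```

View pics/k.png

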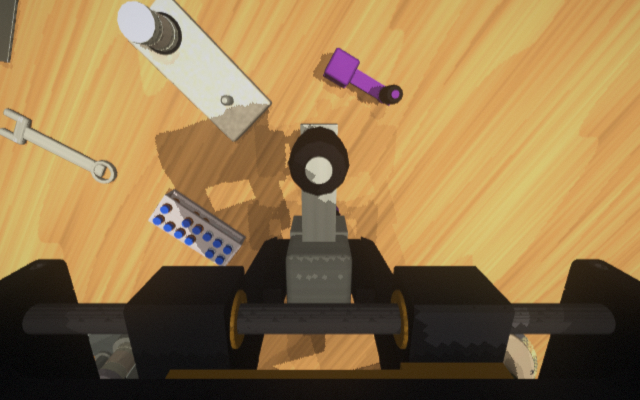

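Pin at (227,100) in this view, world (558.4, -181.3); the crank is held with its arm ahead of the tool. Now placing.

```bash
python3 -m jog '[[[0.035,-0.0015,0,0],[0.07,-0.003,0,0],[0.105,-0.0045,0,0],[0.125,-0.006,-0.02,0],[0.136,-0.006,-0.05,0]]]' | grep -E "force|pos"; python3 -m jog '[[[0,0,-0.035,0],[0,0,-0.07,0],[0,0,-0.1,0],[0,0,-0.12,0],[0,0,-0.135,0]]]' | grep -E "force|pos"; python3 -m jog '[[[0,0,-0.003,0],[0,0,-0.006,0],[0,0,-0.01,0],[0,0,-0.014,0],[0,0,-0.018,0]]]' | grep -E "pos|force"; python3 -m jog '[[[0,0,-0.004,0],[0,0,-0.008,0],[0,0,-0.011,0],[0,0,-0.012,0],[0,0,-0.0125,0]]]'
```

```text
tool_pos: [561.7, -181.2, 206.4]
ft_force: [0.0, 0.7, -3.1]
finger_force: 35.0
tool_pos: [557.7, -180.2, 67.8]
ft_force: [0.0, 0.3, -2.6]
finger_force: 35.0
tool_pos: [558.7, -181.4, 52.8]
ft_force: [0.4, 0.7, -2.4]
finger_force: 35.0
time_s: 26.87
tool_pos: [558.2, -181.3, 39.7]
tcp_rot: [-0.0, 0.88, -0.475, -0.0]
ft_force: [-2.3, 0.5, 0.6]
grip_width: 30.0
finger_force: 35.0
```

```bash
python3 -m jog '[[[0,0,0,0],[0,0,0,0],[0,0,0,0],[0,0,0,0],[0,0,0,0]]]' 0.3 | grep -E "force|pos|width"; python3 -m jog '[[[0,0,0.01,0],[0,0,0.03,0],[0,0,0.06,0],[0,0,0.095,0],[0,0,0.13,0]]]' | grep -E "force|pos|width"; python3 -m jog '[[[-0.02,0.01,0.03,0],[-0.04,0.02,0.06,0],[-0.06,0.03,0.09,0],[-0.08,0.04,0.1,0],[-0.1,0.05,0.1,0]]]' | grep -E "pos"; python3 -m jog '[[[0,0,0,0],[0,0,0,0],[0,0,0,0],[0,0,0,0],[0,0,0,0]]]'
python3 - <<'E'
from h import *
p,d=shot("wrist","l.png");C=cloud("wrist",d);print(boss(C,(558.3,-181.3),70,22),disc(C,(591,-231.5),98,16))
for n in ("scene",):
    p,d=shot(n,"m.png");C=cloud(n,d);np.save('m.npy',C)
cv2.imwrite('pics/m.png',cv2.resize(p[100:320,170:470,::-1],None,fx=2.5,fy=2.5))
E
```

```text
tool_pos: [558.4, -181.4, 40.0]
ft_force: [-0.9, 0.6, -0.4]
grip_width: 60.5
finger_force: 0.0
tool_pos: [557.9, -181.1, 171.9]
ft_force: [-0.1, 0.1, -0.3]
grip_width: 61.9
finger_force: 0.0
tool_pos: [457.9, -131.1, 273.4]
time_s: 28.53
tool_pos: [458.8, -131.7, 269.3]
tcp_rot: [-0.0, 0.88, -0.475, -0.0]
ft_force: [0.1, -0.2, -0.2]
grip_width: 61.9
finger_force: 0.0
(792, ((558.402587890625, -181.03713989257812), (30.26049041748047, 28.7257080078125), 33.278648376464844), np.float64(69.63062807697129)) (372, ((590.6727294921875, -230.74813842773438), 9.375285148620605), np.float64(97.637134126461))
```

View pics/m.png

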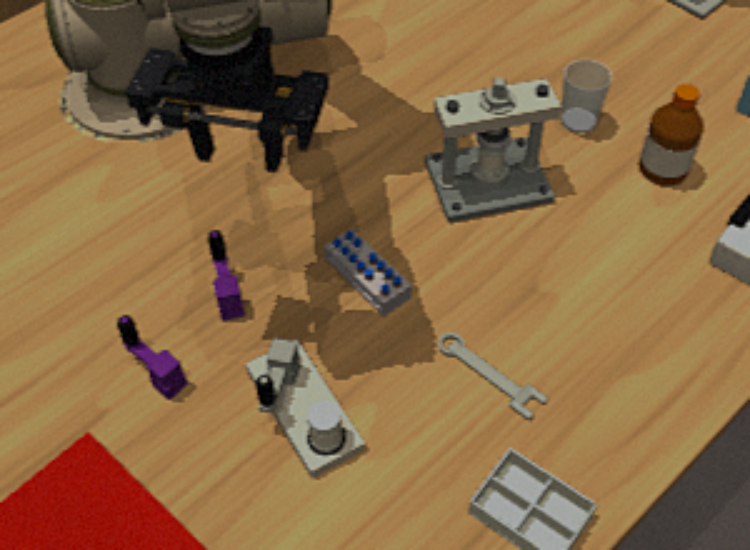

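The crank is down on the block: boss at crop (284,355), grip at (265,390), and its top measures 69.6 mm against 69.7 mm at the start. The plate sits on the cartridge in the clamp at (490,135), and the bystanders look undisturbed. I'll hand it in.

```bash
python3 -c "
from rig import finish_job;print(finish_job())"
```

```text
the job is handed in; nothing more can be done
None
```

I wound the clamp until the crank pulled about 1.64 times its free-running force (estimated clamping force 105–115 N), set the crank back on its pin down on the block, and handed the job in at about 28.6 s; no verdict was returned.

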